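True a serving-cart wheel: tighten three spoke nipples by counted quarter turns

ROBOT

A 7-joint arm with a two-finger parallel gripper is mounted at the origin on the work surface. World frame = base frame: x ahead of the robot, y to its left, z up, the work surface at z = 0. Lengths are in m, angles in rad, forces in N, time in s.
With the tool pointing down it reaches from about 0.4 to 0.9 m from the base axis. Payload 5.5 kg.
Tool frame: the origin (TCP) lies midway between the tips of the shut fingers; the grasp point (between the pads) lies 19 mm behind it; z points along the fingers, y is the line along which they close (so a half turn about z gives the same grasp; the last joint's range is limited). The gripper opens to 92 mm and grips with 3 to 60 N. Pads are 19 mm wide; open, the fingers measure 130 mm over their backs; the gripper's body (75 mm by 190 mm) begins 47 mm behind the grasp point.
Start: joints at [-1.033, 0.501, -0.427, 1.55, 0.221, 1.138, -0.21], TCP at [0.176, 0.626, 0.227] pointing down, gripper open.
Joint ranges: [-2.88, 2.88], [-0.31, 2.03], [-1.54, 1.56], [0.2, 2.42], [-1.41, 4.55], [0.19, 2.02], [-2.57, 2.57]. Speed limits (rad/s): [2.57, 2.57, 3.14, 3.14, 3.14, 3.14, 3.14].

INTERFACE

Orientations are given as [roll, pitch, yaw] about the fixed x, y, z axes, in that order (R = Rz(yaw) Ry(pitch) Rx(roll)).
In Python, from cell import bot gives the robot as it stands. The module is installed in compiled form; this text tells all that it offers.
- The arm moves only by the tool step_arm, never from a script. Its argument "series" is a list of rows, each a list of 3 entries, a list of its own where there are three numbers: the closure, from 0 (fully open) to 1 (shut), then the shift along the world's x, y, z normalised to -1 to 1, where 1 is 50 cm, then the turn, a rotation vector about the world's x, y, z normalised to -1 to 1, where 1 is pi/2 rad. In form: [[grip, [tx, ty, tz], [wx, wy, wz]], ...]. A call has 1 to 20 rows; each row is the pose to reach, as a shift and turn from the pose commanded when the call began; what a row does not reach only later rows make up. A row lasts 1/10 s, in which the tool goes at most 50 mm and 8.59 degrees, less where a joint would pass 70% of its speed; a pose out of reach is approached as far as the arm can. A call with a number of a shift or a turn outside -1 to 1 is refused whole. A call with a gripper value outside its range is refused whole. The fingers move at their own pace and stop on an object; the grip force is fixed at half the most. Time passes only in rows, so rows that repeat a pose let the fingers close. It gives the time, the measured TCP pose, the force, the opening and the grip force at its end, in the units of the state.
- bot.read_state(): the state, without advancing time (a new reading comes with each control period).
- bot.capture(name): name is "scene" or "side" or "wrist"; returns a dict with "pixels" (384x512x3 uint8, red, green, blue), "fx", "fy", "cx", "cy" (pixels), "rvec" (rotation vector, rad) and "tvec" (3), from world to camera coordinates, as OpenCV has them. Camera axes: x right, y down, z forward; pixel columns grow to the right and rows downward; lengths in m; the calibration is good to about 2 mm. The wrist camera is an equidistant fisheye: a pixel r from the principal point sees the ray r / f radians off the axis. A picture is of the moment at which its call begins. There is no depth.
- bot.close_job(): hands the job in; it is judged then, once.
The state is a dict: "time_s": time; "joints": joint angles; "dq": joint speeds; "joint_efforts": joint torques, N m; "ee_pos": TCP position; "tcp_rot": TCP orientation; "ft_force": force on the tool from outside, world axes, zero at the start; "wrist_torque": the same for the moment, N m; "grip_width": opening from 0.0 (shut) to 1.0 (fully open); "gripper_force": force on a finger pad.
Only numpy, scipy, OpenCV 4.12 (cv2) and the standard library are available. Lean on these libraries where they do the work, as an engineer would, in place of code of your own. Each camera call takes 0.05 s, during which the arm holds its last target. There are 200 camera calls.

TASK

On the serving-cart wheel held upright in its stand, tighten the three tall brass spoke nipples clockwise (looking at the hub from outside), one after the other from left to right as the robot sees them: the left one by one quarter turn, the top one by two, the right one by one. Their square heads sit loosely on the threaded collars, so count only from where you feel the collar come along, and do not turn a later one before its turn or overtighten any. The brass is soft: grip gently, do not press hard on the rim, let go at the end and leave everything else in its place.

Things in the scene. Friction and masses are not known exactly. Their poses are not given: they have to be found in the camera images.
- stand: wooden foot 190 x 150 x 14 mm with two dark steel uprights, clamped fast to the counter; it carries a spoked cart wheel that stands upright and cannot turn. Origin: underside of the foot's centre; z up, x along the axle away from the robot (at yaw 0), y to the robot's left in the wheel's plane. Wheel centre 160 mm above the origin, bare aluminium rim of 130 mm outer radius, 24 mm wide along the axle
- rim: the wheel's bare rim, hub and spokes, fixed to the stand; origin at the wheel's centre, axes as the stand's. All nipples: the square head turns loosely on its collar first (0.01 N m; 0.3 to 1 rad of free play left clockwise at the start, unlike from nipple to nipple), then takes the collar along with a clear rise of torque (0.3 N m). The collar stays where it is left
- boss_left: thin round steel washer (24 mm across, 3 mm thick) fixed on the rim under the left nipple. Origin: centre of its underside, on the rim's outer face. z points outward along the spoke (the nipple's turning axis), x along the axle away from the robot, y along the rim to the left. On the collar above it a brass pointer (4 mm wide, tip 15 mm from the axis, 6 mm above the rim): at the start to -x, after one clockwise quarter turn to +y, after two to +x
- nipple_left (a point): brass spoke nipple, the left one of the three (seen from the robot), leaning 30 degrees to the left (+y): square head 12 x 12 mm, 20 mm tall, on a round collar 18 mm across (3 to 9 mm above the rim). The point: centre of the head's outer end, 29 mm above the rim; z outward along the spoke, x and y square to the head's flats. Turned about z; a grip of 25 to 60 N does it. Neighbours are 67 mm apart at the rim
- spoke_left (a point): steel ferrule (11 mm across, 12 mm long) on the left spoke, on the inner side of the rim; the point is its outer end, on the spoke's axis. At the start it lies 19 mm inward of the rim's outer face; the collar's thread draws it outward 2.5 mm for each clockwise quarter turn, so its measured place is only a coarse check
- boss_top: thin round steel washer (24 mm across, 3 mm thick) fixed on the rim under the top nipple. Origin: centre of its underside, on the rim's outer face. z points outward along the spoke (the nipple's turning axis), x along the axle away from the robot, y along the rim to the left. On the collar above it a brass pointer (4 mm wide, tip 15 mm from the axis, 6 mm above the rim): at the start to -x, after one clockwise quarter turn to +y, after two to +x
- nipple_top (a point): brass spoke nipple, the middle, upright one, at the top of the wheel: square head 12 x 12 mm, 20 mm tall, on a round collar 18 mm across (3 to 9 mm above the rim). The point: centre of the head's outer end, 29 mm above the rim; z outward along the spoke, x and y square to the head's flats. Turned about z; a grip of 25 to 60 N does it. Neighbours are 67 mm apart at the rim
- spoke_top (a point): steel ferrule (11 mm across, 12 mm long) on the top spoke, on the inner side of the rim; the point is its outer end, on the spoke's axis. At the start it lies 19 mm inward of the rim's outer face; the collar's thread draws it outward 2.5 mm for each clockwise quarter turn, so its measured place is only a coarse check
- boss_right: thin round steel washer (24 mm across, 3 mm thick) fixed on the rim under the right nipple. Origin: centre of its underside, on the rim's outer face. z points outward along the spoke (the nipple's turning axis), x along the axle away from the robot, y along the rim to the left. On the collar above it a brass pointer (4 mm wide, tip 15 mm from the axis, 6 mm above the rim): at the start to -x, after one clockwise quarter turn to +y, after two to +x
- nipple_right (a point): brass spoke nipple, the right one of the three, leaning 30 degrees to the right (-y): square head 12 x 12 mm, 20 mm tall, on a round collar 18 mm across (3 to 9 mm above the rim). The point: centre of the head's outer end, 29 mm above the rim; z outward along the spoke, x and y square to the head's flats. Turned about z; a grip of 25 to 60 N does it. Neighbours are 67 mm apart at the rim
- spoke_right (a point): steel ferrule (11 mm across, 12 mm long) on the right spoke, on the inner side of the rim; the point is its outer end, on the spoke's axis. At the start it lies 19 mm inward of the rim's outer face; the collar's thread draws it outward 2.5 mm for each clockwise quarter turn, so its measured place is only a coarse check
- mug: bystander, to be left alone: white mug, 95 mm tall; origin at the centre of its underside
- jar: bystander, to be left alone: glass jar, 110 mm tall; origin at the centre of its underside
- tyre: bystander, to be left alone: small solid rubber tyre lying flat, 110 mm across; origin at the centre of its underside
- nut_bowl: bystander, to be left alone: low white bowl, 90 mm across, 35 mm tall; origin at the centre of its underside
- hub_cap: bystander, to be left alone: flat steel disc, 44 mm across, 14 mm tall; origin at the centre of its underside
- screwdriver: bystander, to be left alone: red screwdriver lying near the stand; origin at the centre of its underside
- wrench: bystander, to be left alone: steel wrench lying on the counter; origin at the centre of its underside

How it is judged:
By the outcome, as a careful person would: the job done as asked, in the order asked, and still so for the second after the job is handed in, with the robot touching nothing.
It also fails if it takes over 72 s, if anything falls off the work surface, if the arm or the gripper's body presses on something with over 40 N, if the wrist force passes 120 N, or if a joint passes its speed limit or range.

## Working session

There is one attempt and no reset: what is moved stays moved. The work goes in short steps, Python scripts to look and compute and a tool call to move; the robot and the scene stay as the last step left them, time stands still between calls to the robot, and variables do not carry over. Pictures are saved under pics/ and viewed, at most 10 in all, crops included, and the job is handed in when it is done.

Besides the shell and the picture viewer there is one more tool, called after ">>>" as name([rows], argument=value, ...), one row to a line, values as JSON. step_arm: Moves the arm, as the interface text tells. Its arguments: {"type":"object","properties":{"series":{"type":"array"}},"required":["series"]}

```bash
mkdir -p pics; python3 - <<'E'
from cell import bot
import cv2,pickle,numpy as np
s=bot.read_state();print(s)
c={n:bot.capture(n) for n in("scene","side")}
pickle.dump(c,open('c0.pkl','wb'))
im=np.vstack([c[n]["pixels"] for n in c])[:,:,::-1]
for n in c:
  print(n,{k:v for k,v in c[n].items() if k!='pixels'})
  cv2.imwrite(f'pics/{n}0.png',cv2.resize(c[n]["pixels"][:,:,::-1],(800,600),interpolation=cv2.INTER_CUBIC))
E
```

```text
{'time_s': 0.0, 'joints': array([-1.0327958 ,  0.5018596 , -0.42678647,  1.5514529 ,  0.22083635,
        1.13831913, -0.21031397]), 'dq': array([ 7.13578773e-05, -2.45326446e-05,  6.17813688e-04, -1.80952453e-04,
        7.05219594e-04,  1.30672305e-04, -2.47099652e-04]), 'joint_efforts': array([ 5.73429679e-04, -5.66601062e+01, -5.81607029e+00, -2.79121363e+01,
       -6.86224038e-02,  3.06649518e-02,  1.90009014e-04]), 'ee_pos': array([0.17624548, 0.62491172, 0.22566939]), 'tcp_rot': array([-3.13961891e+00, -3.03864599e-05,  2.86684469e+00]), 'ft_force': array([-0.2381416 , -0.55138953,  0.1293899 ]), 'wrist_torque': array([0.00142161, 0.04676499, 0.03956804]), 'gripper_force': 0.0, 'grip_width': 0.9963460967634254}
scene {'fx': 404.83717790877836, 'fy': 404.83717790877836, 'cx': 255.9320771188946, 'cy': 184.93085032919797, 'rvec': array([ 2.16263725,  0.95494618, -0.40294372]), 'tvec': array([-0.42265527, -0.12616783,  1.75927701])}
side {'fx': 473.5055658680857, 'fy': 473.5055658680857, 'cx': 259.85201196614065, 'cy': 196.50773751902207, 'rvec': array([ 0.42771647, -2.69389469,  1.27691472]), 'tvec': array([0.56636753, 0.23278521, 1.53094955])}
```

View pics/scene0.png

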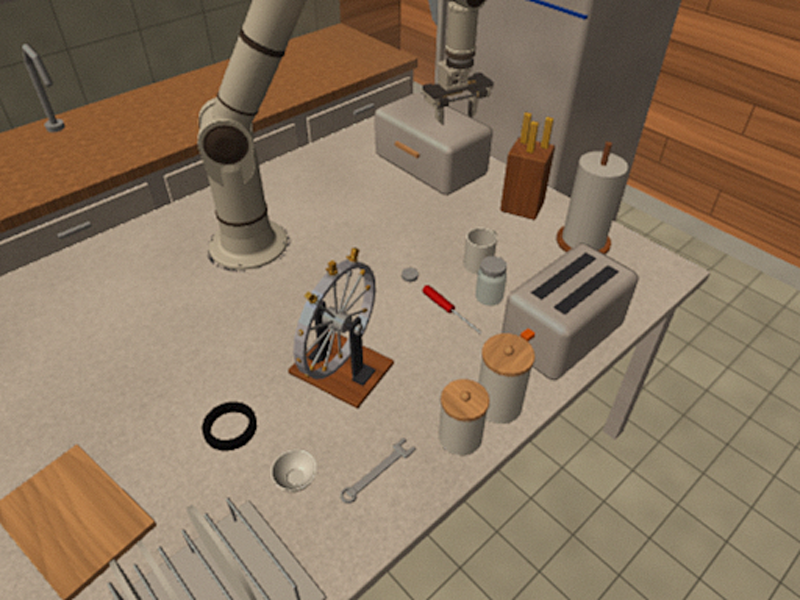

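View pics/side0.png

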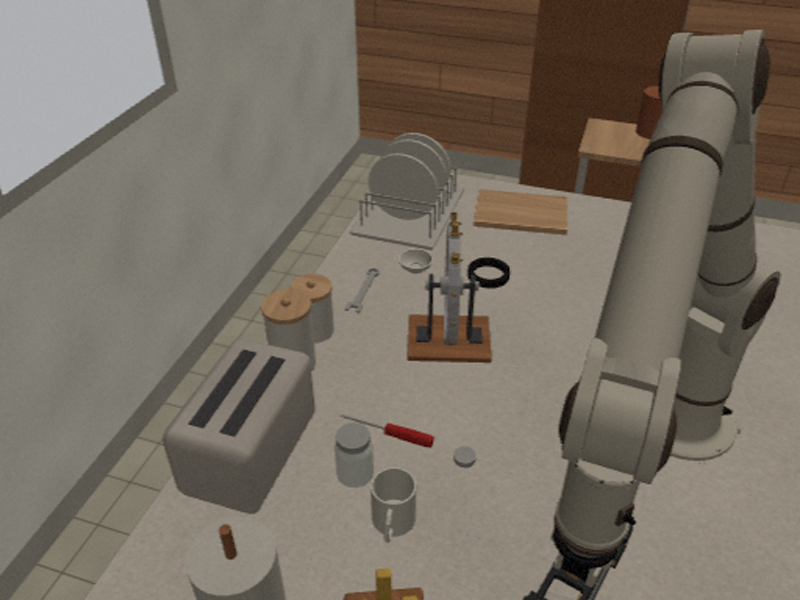

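Scene view (800 px scale): wheel on its wooden foot around (340,350), with brass nipples near (353,256), (333,268) and (311,297). Side view: foot spans (408–490, 318–360), nipples near (455,218–258). Next I measure them.

```bash
cat > h.py <<'E'
import numpy as np,cv2
from scipy.spatial.transform import Rotation as R
def K(c): return np.array([[c['fx'],0,c['cx']],[0,c['fy'],c['cy']],[0,0,1]])
def proj(c,P,fish=False):
    p=R.from_rotvec(c['rvec']).apply(np.atleast_2d(P))+c['tvec']
    if fish:
        r=np.hypot(p[:,0],p[:,1]);t=np.arctan2(r,p[:,2]);q=p[:,:2]/r[:,None]*t[:,None]
    else: q=p[:,:2]/p[:,2:]
    return q*[c['fx'],c['fy']]+[c['cx'],c['cy']]
def ray(c,uv,fish=False):
    q=(np.atleast_2d(uv)-[c['cx'],c['cy']])/[c['fx'],c['fy']]
    if fish:
        t=np.linalg.norm(q,axis=1)[:,None];d=np.hstack([q/t*np.sin(t),np.cos(t)])
    else: d=np.hstack([q,np.ones((len(q),1))])
    r=R.from_rotvec(c['rvec']);d=r.inv().apply(d/np.linalg.norm(d,axis=1)[:,None])
    return r.inv().apply(-c['tvec']),d
def plane(c,uv,z,fish=False):
    o,d=ray(c,uv,fish);return o+d*((z-o[2])/d[:,2])[:,None]
def tri(c1,u1,c2,u2,f1=False,f2=False):
    o1,d1=ray(c1,u1,f1);o2,d2=ray(c2,u2,f2);d1=d1[0];d2=d2[0]
    s=np.linalg.lstsq(np.c_[d1,-d2],o2-o1,rcond=None)[0]
    a=o1+s[0]*d1;b=o2+s[1]*d2;return (a+b)/2,np.linalg.norm(a-b)
E
python3 - <<'E'
import pickle,cv2,numpy as np
from h import *
c=pickle.load(open('c0.pkl','rb'))
for n,roi,br in(("scene",(180,265,175,260),0),("side",(190,235,255,320),0)):
    im=c[n]['pixels'];hsv=cv2.cvtColor(im,cv2.COLOR_RGB2HSV)
    y0,y1,x0,x1=roi
    m=np.zeros(im.shape[:2],np.uint8)
    w=(hsv[...,0]<15)&(hsv[...,1]>110)&(hsv[...,2]>50)
    m[y0:y1,x0:x1]=w[y0:y1,x0:x1]
    k,l,st,ce=cv2.connectedComponentsWithStats(m)
    ys,xs=np.nonzero(m)
    pts=np.c_[xs,ys].astype(float)
    P=plane(c[n],pts,0.014)
    r=cv2.minAreaRect(P[:,:2].astype(np.float32)*1000)
    print(n,len(pts),r); print(cv2.boxPoints(r))
    b=((hsv[...,0]>=15)&(hsv[...,0]<30)&(hsv[...,1]>120)&(hsv[...,2]>60)).astype(np.uint8)
    k,l,st,ce=cv2.connectedComponentsWithStats(b)
    for i in range(1,k):
        if st[i,4]>8: print(st[i],ce[i])
    cv2.imwrite(f'pics/{n}z.png',0)if 0 else None
s,d=c['scene']['pixels'],c['side']['pixels']
a=cv2.resize(s[150:270,170:270,::-1],(600*100//120,600),interpolation=cv2.INTER_CUBIC)
cv2.imwrite('pics/z.png',np.hstack([a,cv2.resize(d[130:235,265:315,::-1],(286,600),interpolation=cv2.INTER_CUBIC)]))
E
```

```text
scene 1039 ((499.6300048828125, -3.7485504150390625), (191.39505004882812, 332.5789794921875), 16.402868270874023)
[[ 360.869    128.74896]
 [ 454.78577 -190.294  ]
 [ 638.391   -136.24606]
 [ 544.47424  182.7969 ]]
[333  72  12  26 204] [338.19117647  84.46078431]
[346  75   8  20  99] [349.57575758  84.48484848]
[222 159   8   9  36] [225.5        162.91666667]
[209 167   7   9  40] [211.95 171.3 ]
[230 172   4   4  11] [231.63636364 173.54545455]
[195 187   8   7  30] [198.56666667 190.        ]
[317 214   7   3   9] [320.22222222 214.88888889]
[334 218   7   6  11] [336.63636364 220.81818182]
[329 220   5   7  11] [331.09090909 223.36363636]
[322 222   5   4  11] [324.18181818 223.54545455]
[309 225   7  11  20] [312.15 230.55]
[315 224   6   5  14] [317.07142857 226.5       ]
[329 227   4   6  10] [330.6 230. ]
[334 227   8   8  15] [337.4 231. ]
[318 231  12   8  30] [324.23333333 235.3       ]
[198 234   3   4   9] [198.88888889 235.33333333]
[289 244  12  11  41] [294.46341463 248.65853659]
[285 246   4   7  11] [286.54545455 248.90909091]
[290 253  18  14  71] [299.02816901 
[... 1582 characters left out ...]
] [ 56.77777778 354.33333333]
[ 19 354   5   8  12] [ 20.83333333 357.41666667]
[ 47 358   5   5  10] [ 48.9 360.1]
[ 52 361   8  12  21] [ 55.04761905 366.52380952]
[ 43 369   8   5  15] [ 46.4 370.6]
[ 40 371   3   7  10] [ 40.8 373.6]
[ 43 373   5   5   9] [ 45.22222222 374.88888889]
side 1101 ((519.6167602539062, -83.74957275390625), (185.9005584716797, 158.60354614257812), 16.14928436279297)
[[ 408.27722  -33.43031]
 [ 452.39136 -185.7754 ]
 [ 630.9563  -134.06883]
 [ 586.84216   18.27626]]
[289 136   7  15  54] [290.68518519 143.64814815]
[289 162   7   7  23] [291.13043478 165.04347826]
[240 364  12  20 187] [245.22994652 373.83957219]
[257 381  11   3  30] [262.13333333 382.1       ]
```

View pics/z.png

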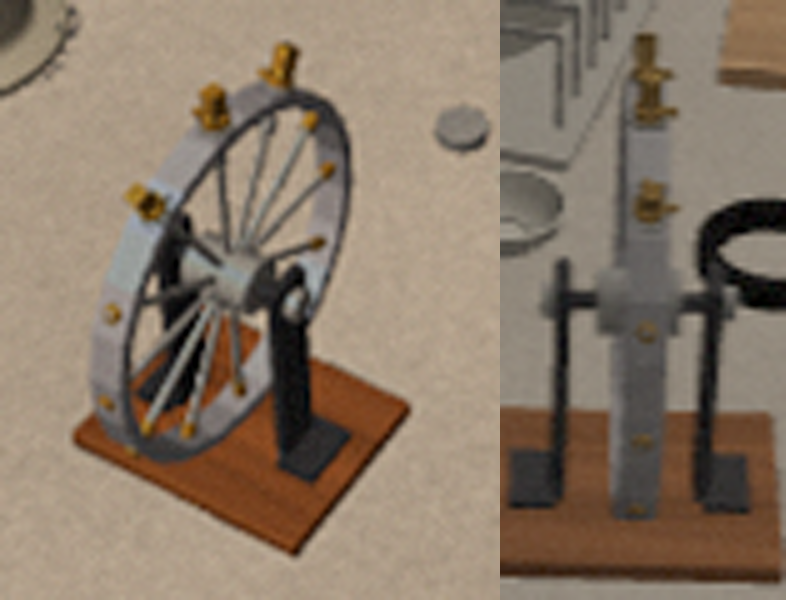

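```bash
python3 - <<'E'
import pickle
from h import *
c=pickle.load(open('c0.pkl','rb'))
a,b=c['scene'],c['side']
for n,u,v in(("left",(228,160),(291.2,166.2)),("top",(212.5,168.5),(290.5,138)),("collar top",(212,173),(291,143.5))):
    print(n,tri(a,[u],b,[v]))
y=np.radians(16.2);C=np.array([.521,-.086,.16]);ya=np.array([-np.sin(y),np.cos(y),0])
for t in(30,0,-30):
    t=np.radians(t);P=C+.159*(np.sin(t)*ya+np.array([0,0,np.cos(t)]));print(P,proj(a,P),proj(b,P))
E
```

```text
left (array([ 0.49717459, -0.00676135,  0.28948746]), np.float64(0.0015267706733080458))
top (array([ 0.52948687, -0.09620341,  0.32968109]), np.float64(0.010499217906832324))
collar top (array([ 0.52640413, -0.09668644,  0.30954115]), np.float64(0.009165491398153166))
[ 0.49882021 -0.00965665  0.29769804] [[227.30877416 158.5359597 ]] [[290.82858341 163.53595875]]
[ 0.521 -0.086  0.319] [[212.14878974 167.43846933]] [[290.62578693 143.69670059]]
[ 0.54317979 -0.16234335  0.29769804] [[196.70927582 188.08932256]] [[289.86439956 136.10420279]]
```

>>> step_arm([
  [0.3,[0.1,-0.1,0.1],[0,0,0]],
  [0.3,[0.2,-0.2,0.2],[0,0,0]],
  [0.3,[0.3,-0.3,0.3],[0,0,0]],
  [0.3,[0.4,-0.4,0.4],[0,0,0]],
  [0.3,[0.5,-0.5,0.48],[0,0,0]],
  [0.3,[0.55,-0.6,0.48],[0,0,0]],
  [0.3,[0.6,-0.7,0.48],[0,0,0]],
  [0.3,[0.63,-0.8,0.48],[0,0,0]],
  [0.3,[0.66,-0.9,0.48],[0,0,0]],
  [0.3,[0.68,-1,0.48],[0,0,0]],
  [0.3,[0.68,-1,0.48],[0,0,0]],
  [0.3,[0.68,-1,0.48],[0,0,0]],
  [0.3,[0.68,-1,0.48],[0,0,0]],
])

```text
time_s: 1.4
ee_pos: [0.5083, 0.142, 0.4636]
tcp_rot: [-3.141, -0.0, 2.867]
ft_force: [0.2, 0.3, -0.1]
grip_width: 0.7
gripper_force: 0.0
```

>>> step_arm([
  [0.3,[0.01,-0.1,0.02],[0,0,0]],
  [0.3,[0.02,-0.2,0.02],[0,0,0]],
  [0.3,[0.02,-0.3,0.02],[0,0,0]],
  [0.3,[0.02,-0.4,0.02],[0,0,0]],
  [0.3,[0.02,-0.46,0.02],[0,0,0]],
  [0.3,[0.02,-0.46,0.02],[0,0,0]],
  [0.3,[0.02,-0.46,0.02],[0,0,0]],
])

```text
time_s: 2.1
ee_pos: [0.5178, -0.0863, 0.473]
tcp_rot: [3.141, -0.001, 2.865]
ft_force: [-0.4, 1.2, -0.2]
grip_width: 0.701
gripper_force: 0.0
```

```bash
python3 - <<'E'
import pickle
from h import *
from cell import bot
s=bot.read_state();print(s['time_s'],s['ee_pos'],s['tcp_rot'],s['joints'],s['wrist_torque'])
c=bot.capture('wrist');pickle.dump(c,open('w1.pkl','wb'))
print({k:v for k,v in c.items() if k!='pixels'})
y=np.radians(16.2);C=np.array([.521,-.086,.16]);ya=np.array([-np.sin(y),np.cos(y),0])
for t in(30,0,-30):
    t=np.radians(t);P=C+.159*(np.sin(t)*ya+np.array([0,0,np.cos(t)]));print(proj(c,P,True))
cv2.imwrite('pics/w1.png',cv2.resize(c['pixels'][:,:,::-1],(800,600),interpolation=cv2.INTER_CUBIC))
E
```

```text
2.1 [ 0.51777425 -0.08631549  0.47301006] [ 3.14124109e+00 -1.02370974e-03  2.86507274e+00] [ 0.05064638  0.10564261  0.07119674  1.49244697 -0.00800933  1.54472673
  1.41593996] [ 0.07481278 -0.0207067   0.02844722]
{'fx': 297.3186396354542, 'fy': 297.3186396354542, 'cx': 254.2303161217769, 'cy': 193.38943958903727, 'rvec': array([-2.3144253 , -1.74793086, -0.25517975]), 'tvec': array([-0.05784799, -0.60608491,  0.47680476])}
[[315.45851975 141.55564034]]
[[256.1879075  182.02702455]]
[[199.95522798 211.79900237]]
```

View pics/w1.png

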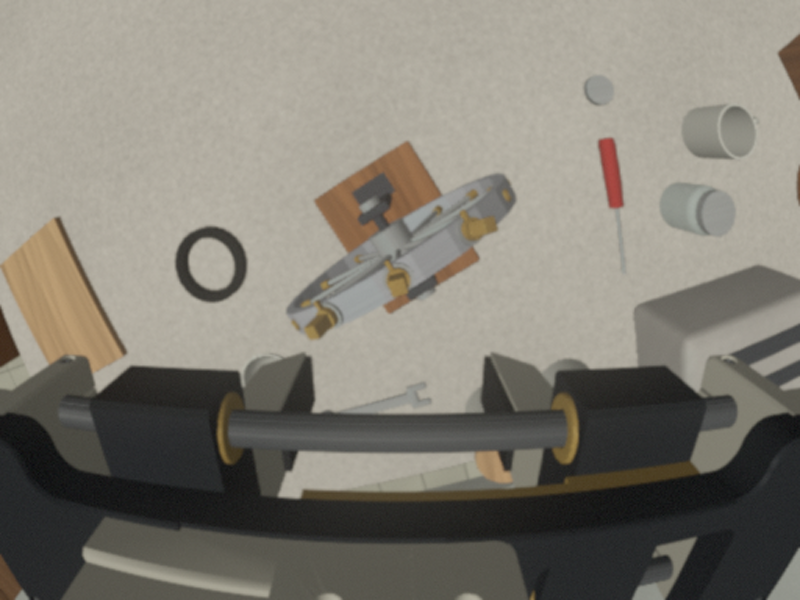

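Wrist view: nipple heads at about (318,322) right, (398,278) top and (480,228) left, in 800 px coordinates. Zoom for the flats.

```bash
python3 - <<'E'
import pickle
from h import *
c=pickle.load(open('w1.pkl','rb'))
r=R.from_rotvec(c['rvec']);print(r.inv().apply(-c['tvec']),r.as_matrix().round(2).tolist())
cv2.imwrite('pics/w1z.png',cv2.resize(c['pixels'][105:225,180:330,::-1],(750,600),interpolation=cv2.INTER_CUBIC))
E
```

```text
[ 0.44372754 -0.06641745  0.62985925] [[0.27, 0.96, 0.0], [0.92, -0.26, 0.29], [0.27, -0.08, -0.96]]
```

View pics/w1z.png

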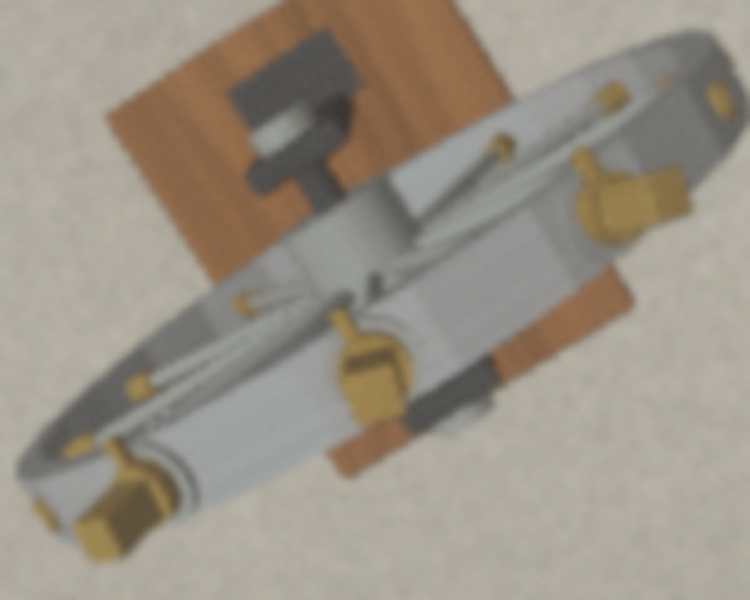

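The model predicts all three head ends within about 1 px, so the pose estimate holds: stand at (0.521, -0.086), yaw 16.2°. The top head's flats are at about 92° azimuth. Next I go over the left nipple.

```bash
cat >> h.py <<'E'
Y=np.radians(16.2);C=np.array([.521,-.086,.16])
xa=np.array([np.cos(Y),np.sin(Y),0]);ya=np.array([-np.sin(Y),np.cos(Y),0]);za=np.array([0,0,1.])
T=dict(left=30,top=0,right=-30)
def frame(w):
    t=np.radians(T[w]);n=np.sin(t)*ya+np.cos(t)*za;return n,np.cos(t)*ya-np.sin(t)*za
def pose(w,phi,h):
    n,t=frame(w);p=np.radians(phi);y=np.cos(p)*xa+np.sin(p)*t
    return C+(.13+h)*n,np.c_[np.cross(y,-n),y,-n]
def cur(s):return s['ee_pos'],R.from_euler('xyz',s['tcp_rot'])
def show(bot,w):
    s=bot.read_state();p,r=cur(s);n,t=frame(w);y=r.as_matrix()[:,1]
    d=p-C-.13*n
    print('t',s['time_s'],'phi',np.degrees(np.arctan2(y@t,y@xa)).round(1),'off x,t,h mm',(np.array([d@xa,d@t,d@n])*1000).round(1),'tz',(s['wrist_torque']@n).round(3),'F',s['ft_force'].round(1),'j',s['joints'].round(2),'grip',s['grip_width'].__round__(3),s['gripper_force'].__round__(1))
    return s
def rel(s,w,phi,h,off=(0,0)):
    p,r=cur(s);P,M=pose(w,phi,h);n,t=frame(w);P=P+off[0]*xa+off[1]*t
    print(w,phi,h,((P-p)/.5).round(4).tolist(),((R.from_matrix(M)*r.inv()).as_rotvec()/(np.pi/2)).round(4).tolist())
E
python3 - <<'E'
from h import *
from cell import bot
s=show(bot,'left');rel(s,'left',76,.11)
E
```

```text
t 2.15 phi 54.3 off x,t,h mm [  -2.6 -154.9  142.1] tz 0.027 F [ 0.1  0.4 -0.7] j [ 0.05  0.11  0.07  1.49 -0.01  1.54  1.42] grip 0.705 0.0
left 76 0.11 [-0.0609, 0.2283, -0.2105] [-0.3325, -0.0428, 0.1944]
```

>>> step_arm([
  [0.6,[-0.03,0.12,0],[-0.17,-0.02,0.1]],
  [0.6,[-0.061,0.228,-0.1],[-0.332,-0.043,0.194]],
  [0.6,[-0.061,0.228,-0.21],[-0.332,-0.043,0.194]],
  [0.6,[-0.061,0.228,-0.21],[-0.332,-0.043,0.194]],
  [0.6,[-0.061,0.228,-0.21],[-0.332,-0.043,0.194]],
  [0.6,[-0.061,0.228,-0.21],[-0.332,-0.043,0.194]],
  [0.6,[-0.061,0.228,-0.21],[-0.332,-0.043,0.194]],
  [0.6,[-0.061,0.228,-0.21],[-0.332,-0.043,0.194]],
])

```text
time_s: 2.95
ee_pos: [0.4886, 0.0272, 0.3701]
tcp_rot: [-2.633, 0.126, -3.076]
ft_force: [-0.0, -0.3, -0.1]
grip_width: 0.401
gripper_force: 0.0
```

```bash
python3 - <<'E'
import pickle
from h import *
from cell import bot
s=show(bot,'left')
c=bot.capture('wrist');pickle.dump(c,open('w2.pkl','wb'))
n,t=frame('left');u=proj(c,C+.159*n,True)[0];print(u,proj(c,C+.159*n+.01*xa,True),proj(c,C+.159*n+.01*t,True))
x,y=[int(v) for v in u]
x0,y0=max(x-50,0),max(y-40,0)
print(x0,y0)
cv2.imwrite('pics/w2z.png',cv2.resize(c['pixels'][y0:y0+80,x0:x0+100,::-1],(750,600),interpolation=cv2.INTER_CUBIC))
E
```

```text
t 2.95 phi 75.7 off x,t,h mm [  0.5  -3.  110.8] tz 0.015 F [-0.  -0.3 -0.1] j [-0.3   0.09 -0.2   1.85  0.54  1.37  0.95] grip 0.401 0.0
[257.97855752 199.01075091] [[260.84788062 209.84335558]] [[269.5327442  196.18626356]]
207 159
```

View pics/w2z.png

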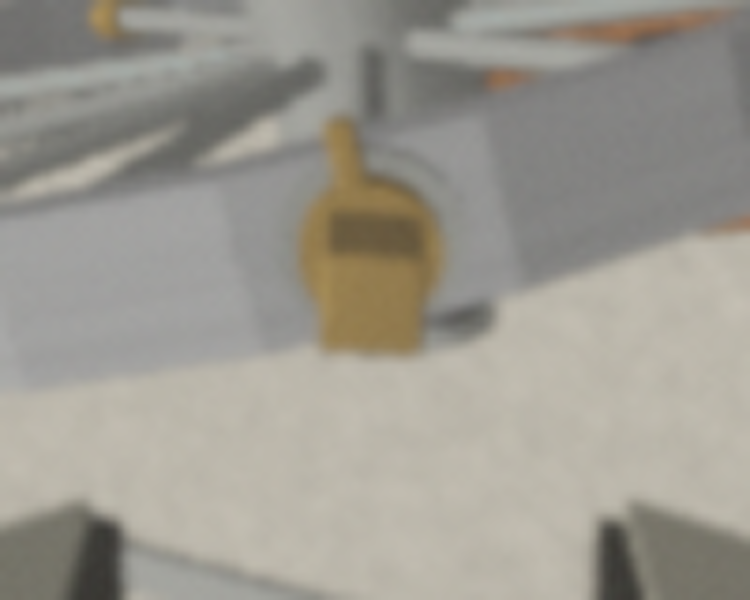

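Close view: the left head's end face is centred at (373,303) in the crop, 1 mm from prediction. Its flats are square to the fingers at φ≈76° and the pointer is toward the robot. Descend and grip.

```bash
python3 - <<'E'
from h import *
from cell import bot
s=show(bot,'left');rel(s,'left',76,.05,(0,-.001));rel(s,'left',76,.013,(0,-.001))
E
```

```text
t 3.0 phi 75.7 off x,t,h mm [  0.3  -3.1 110.6] tz -0.07 F [-0.4  0.3 -0.2] j [-0.3   0.09 -0.2   1.85  0.54  1.37  0.95] grip 0.4 0.0
left 76 0.05 [0.0153, -0.0549, -0.1071] [-0.0012, 0.0028, 0.0027]
left 76 0.013 [0.0257, -0.0904, -0.1712] [-0.0012, 0.0028, 0.0027]
```

>>> step_arm([
  [0.6,[0.008,-0.028,-0.054],[0,0.003,0.003]],
  [0.6,[0.015,-0.055,-0.107],[0,0.003,0.003]],
  [0.6,[0.021,-0.073,-0.139],[0,0.003,0.003]],
  [0.6,[0.026,-0.09,-0.171],[0,0.003,0.003]],
  [0.6,[0.026,-0.09,-0.171],[0,0.003,0.003]],
  [0.6,[0.026,-0.09,-0.171],[0,0.003,0.003]],
])

```text
time_s: 3.6
ee_pos: [0.5009, -0.0175, 0.2838]
tcp_rot: [-2.632, 0.119, -3.07]
ft_force: [0.0, 0.4, 1.2]
grip_width: 0.4
gripper_force: 0.0
```

```bash
python3 - <<'E'
from h import *
from cell import bot
s=show(bot,'left');rel(s,'left',76,.013,(0,-.001))
E
```

```text
t 3.6 phi 76.1 off x,t,h mm [-0.2 -0.1 12.9] tz 0.037 F [0.  0.4 1.2] j [-0.25  0.16 -0.16  1.97  0.6   1.16  0.92] grip 0.4 0.0
left 76 0.013 [0.0007, -0.0013, 0.001] [-0.0005, -0.0014, -0.0011]
```

>>> step_arm([
  [1,[0,0,0],[0,0,0]],
  [1,[0,0,0],[0,0,0]],
  [1,[0,0,0],[0,0,0]],
  [1,[0,0,0],[0,0,0]],
  [1,[0,0,0],[0,0,0]],
  [1,[0,0,0],[0,0,0]],
  [1,[0,0,0],[0,0,0]],
  [1,[0,0,0],[0,0,0]],
])

```text
time_s: 4.4
ee_pos: [0.5013, -0.0181, 0.2847]
tcp_rot: [-2.629, 0.12, -3.068]
ft_force: [-0.6, -2.7, 5.9]
grip_width: 0.124
gripper_force: 30.0
```

```bash
python3 - <<'E'
from h import *
from cell import bot
s=show(bot,'left')
n,t=frame('left');print(n, (-n*np.radians(np.array([7.5,90]))[:,None]/(np.pi/2)).round(4), bot.read_state()['wrist_torque'])
E
```

```text
t 4.4 phi 76.2 off x,t,h mm [-0.  -1.1 13.3] tz 0.012 F [-0.6 -2.7  5.9] j [-0.25  0.15 -0.16  1.97  0.6   1.16  0.92] grip 0.124 30.0
[-0.13949555  0.48014684  0.8660254 ] [[ 0.0116 -0.04   -0.0722]
 [ 0.1395 -0.4801 -0.866 ]] [-0.52072907  0.03380979 -0.08915528]
```

>>> step_arm([
  [1,[0,0,0],[0.0124,-0.0427,-0.077]],
  [1,[0,0,0],[0.0248,-0.0854,-0.154]],
  [1,[0,0,0],[0.0248,-0.0854,-0.154]],
  [1,[0,0,0],[0.0248,-0.0854,-0.154]],
])

```text
time_s: 4.8
ee_pos: [0.5013, -0.0179, 0.2845]
tcp_rot: [-2.676, 0.252, 2.966]
ft_force: [0.4, -2.8, 5.6]
grip_width: 0.124
gripper_force: 30.0
```

```bash
python3 - <<'E'
from h import *
from cell import bot
s=show(bot,'left')
E
```

```text
t 4.8 phi 60.3 off x,t,h mm [ 0.1 -0.8 13.3] tz -0.0 F [ 0.4 -2.8  5.6] j [-0.27  0.15 -0.14  1.97  0.6   1.16  0.65] grip 0.124 30.0
```

Still free at 16°. Continue in 6° steps.

>>> step_arm([
  [1,[0,0,0],[0.0093,-0.032,-0.0577]],
  [1,[0,0,0],[0.0093,-0.032,-0.0577]],
])

```text
time_s: 5.0
ee_pos: [0.5013, -0.0178, 0.2844]
tcp_rot: [-2.704, 0.298, 2.866]
ft_force: [1.2, -3.6, 5.0]
grip_width: 0.126
gripper_force: 30.0
```

```bash
cat > s.py <<'E'
import sys
from h import *
from cell import bot
s=show(bot,sys.argv[1])
E
python3 s.py left
```

```text
t 5.0 phi 54.1 off x,t,h mm [ 0.1 -0.7 13.2] tz 0.028 F [ 1.2 -3.6  5. ] j [-0.27  0.15 -0.13  1.97  0.6   1.16  0.54] grip 0.126 30.0
```

>>> step_arm([
  [1,[0,0,0],[0.0093,-0.032,-0.0577]],
  [1,[0,0,0],[0.0093,-0.032,-0.0577]],
])

```text
time_s: 5.2
ee_pos: [0.5014, -0.0177, 0.2844]
tcp_rot: [-2.736, 0.342, 2.765]
ft_force: [0.6, -2.9, 5.2]
grip_width: 0.124
gripper_force: 30.0
```

```bash
python3 s.py left
```

```text
t 5.2 phi 48.1 off x,t,h mm [ 0.2 -0.7 13.3] tz 0.001 F [ 0.6 -2.9  5.2] j [-0.28  0.15 -0.12  1.97  0.59  1.16  0.44] grip 0.124 30.0
```

>>> step_arm([
  [1,[0,0,0],[0.0093,-0.032,-0.0577]],
  [1,[0,0,0],[0.0093,-0.032,-0.0577]],
])

```text
time_s: 5.4
ee_pos: [0.5014, -0.0176, 0.2844]
tcp_rot: [-2.772, 0.381, 2.663]
ft_force: [1.2, -1.7, 6.1]
grip_width: 0.127
gripper_force: 30.0
```

```bash
python3 s.py left
```

```text
t 5.4 phi 42.2 off x,t,h mm [ 0.3 -0.6 13.3] tz 0.184 F [ 1.2 -1.7  6.1] j [-0.29  0.15 -0.12  1.97  0.59  1.16  0.34] grip 0.127 30.0
```

>>> step_arm([
  [1,[0,0,0],[0.0047,-0.016,-0.0289]],
  [1,[0,0,0],[0.0047,-0.016,-0.0289]],
])

```text
time_s: 5.6
ee_pos: [0.5015, -0.0176, 0.2843]
tcp_rot: [-2.792, 0.399, 2.612]
ft_force: [0.6, -2.9, 5.5]
grip_width: 0.126
gripper_force: 30.0
```

```bash
python3 s.py left
```

```text
t 5.6 phi 39.3 off x,t,h mm [ 0.3 -0.5 13.3] tz 0.339 F [ 0.6 -2.9  5.5] j [-0.29  0.15 -0.11  1.97  0.59  1.16  0.29] grip 0.126 30.0
```

>>> step_arm([
  [1,[0,0,0],[0.0047,-0.016,-0.0289]],
  [1,[0,0,0],[0.0047,-0.016,-0.0289]],
])

```text
time_s: 5.8
ee_pos: [0.5015, -0.0175, 0.2843]
tcp_rot: [-2.813, 0.416, 2.558]
ft_force: [0.6, -3.8, 5.2]
grip_width: 0.126
gripper_force: 30.0
```

```bash
python3 s.py left
```

```text
t 5.8 phi 36.3 off x,t,h mm [ 0.4 -0.5 13.3] tz 0.275 F [ 0.6 -3.8  5.2] j [-0.29  0.15 -0.11  1.97  0.59  1.16  0.23] grip 0.126 30.0
```

>>> step_arm([
  [1,[0,0,0],[0.011,-0.0378,-0.0682]],
  [1,[0,0,0],[0.022,-0.0756,-0.1363]],
  [1,[0,0,0],[0.0329,-0.1134,-0.2045]],
  [1,[0,0,0],[0.0439,-0.1512,-0.2726]],
  [1,[0,0,0],[0.0549,-0.189,-0.3408]],
  [1,[0,0,0],[0.0659,-0.2268,-0.409]],
  [1,[0,0,0],[0.0768,-0.2645,-0.4771]],
  [1,[0,0,0],[0.0878,-0.3023,-0.5453]],
  [1,[0,0,0],[0.0988,-0.3401,-0.6134]],
  [1,[0,0,0],[0.1098,-0.3779,-0.6816]],
  [1,[0,0,0],[0.1207,-0.4157,-0.7497]],
  [1,[0,0,0],[0.1317,-0.4535,-0.8179]],
  [1,[0,0,0],[0.1317,-0.4535,-0.8179]],
  [1,[0,0,0],[0.1317,-0.4535,-0.8179]],
])

```text
time_s: 7.2
ee_pos: [0.5028, -0.0173, 0.2845]
tcp_rot: [2.728, 0.334, 0.935]
ft_force: [5.2, -3.2, 2.3]
grip_width: 0.127
gripper_force: 30.0
```

```bash
python3 s.py left
```

```text
t 7.2 phi -48.6 off x,t,h mm [ 1.7 -0.7 13.3] tz 0.215 F [ 5.2 -3.2  2.3] j [-0.39  0.15 -0.01  1.97  0.58  1.15 -1.24] grip 0.127 30.0
```

>>> step_arm([
  [0.6,[0,0,0],[0,0,0]],
  [0.6,[0,0,0],[0,0,0]],
  [0.6,[0,0,0],[0,0,0]],
  [0.6,[0,0,0],[0,0,0]],
  [0.6,[-0.007,0.024,0.043],[0,0,0]],
  [0.6,[-0.017,0.058,0.104],[0,0,0]],
  [0.6,[-0.027,0.093,0.168],[0,0,0]],
  [0.6,[-0.027,0.093,0.168],[0,0,0]],
  [0.6,[-0.027,0.093,0.168],[0,0,0]],
])

```text
time_s: 8.1
ee_pos: [0.4872, 0.0301, 0.3673]
tcp_rot: [2.731, 0.334, 0.934]
ft_force: [-0.1, 0.1, -1.1]
grip_width: 0.399
gripper_force: 0.0
```

```bash
cat > v.py <<'E'
import sys,pickle
from h import *
from cell import bot
w,f=sys.argv[1:3]
s=show(bot,w)
c=bot.capture('wrist');pickle.dump(c,open(f+'.pkl','wb'))
n,t=frame(w)
P=C+np.array([.159*n,.136*n,.136*n-.015*xa,.136*n+.015*t,.136*n+.015*xa]);u=proj(c,P,True)
x0,y0=[max(int(v),0) for v in u[1]-[50,40]]
print('crop uv: head,axis,-x,+y,+x',((u-[x0,y0])*7.5).round(0).tolist())
cv2.imwrite(f'pics/{f}.png',cv2.resize(c['pixels'][y0:y0+80,x0:x0+100,::-1],(750,600),interpolation=cv2.INTER_CUBIC))
E
python3 v.py left w3
```

```text
t 8.1 phi -48.7 off x,t,h mm [-1.0e-01  1.1e+00  1.1e+02] tz 0.071 F [-0.1  0.1 -1.1] j [-0.44  0.08 -0.05  1.85  0.53  1.36 -1.22] grip 0.399 0.0
crop uv: head,axis,-x,+y,+x [[382.0, 364.0], [381.0, 305.0], [301.0, 393.0], [288.0, 227.0], [463.0, 215.0]]
```

View pics/w3.png

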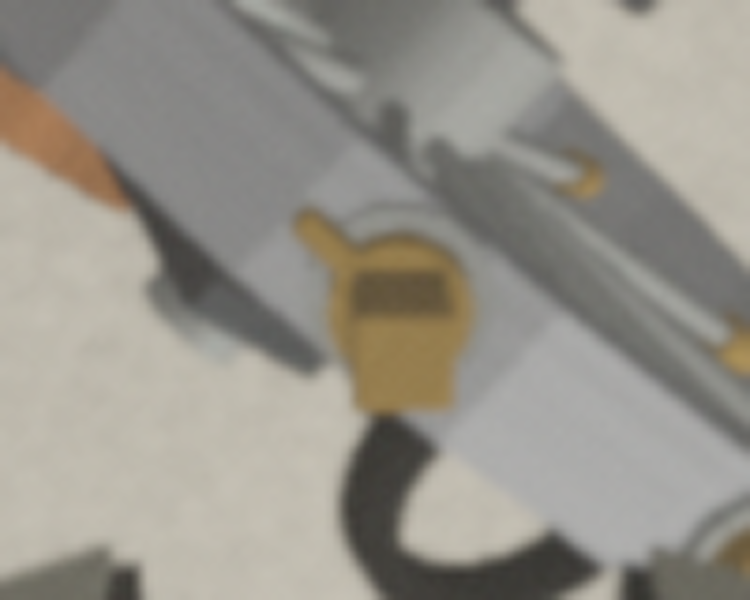

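The left pointer, tip at (303,217) against expected (288,227), points to +y, so the left nipple is one quarter turn. Next is the top.

```bash
python3 - <<'E'
import pickle
from h import *
from cell import bot
c=pickle.load(open('w1.pkl','rb'))
uv=np.array([(345,375),(398,358),(408,405),(357,422)])/5+[180,105]
P=plane(c,uv,.319,True)[:,:2];print(P.mean(0),np.linalg.norm(np.diff(P,axis=0),axis=1))
print([np.degrees(np.arctan2(*(b-a)[::-1])).round(0)-16.2 for a,b in((P[0],P[1]),(P[1],P[2]),(P[2],P[3]),(P[3],P[0]))])
s=show(bot,'top');[rel(s,'top',76,h) for h in(.11,.05)]
E
```

```text
[ 0.52183281 -0.08712272] [0.01200666 0.01069474 0.01170222]
[np.float64(75.8), np.float64(-20.2), np.float64(-103.2), np.float64(161.8)]
t 8.15 phi -44.6 off x,t,h mm [ -0.8 120.2  76.4] tz 0.01 F [-0.7  0.2 -1.8] j [-0.44  0.08 -0.05  1.86  0.53  1.36 -1.22] grip 0.402 0.0
top 76 0.11 [0.0687, -0.2304, 0.0673] [0.0805, 0.4, 1.3477]
top 76 0.05 [0.0687, -0.2304, -0.0527] [0.0805, 0.4, 1.3477]
```

>>> step_arm([
  [0.6,[0.01,-0.05,0.067],[0.0052,0.026,0.087]],
  [0.6,[0.03,-0.11,0.067],[0.0105,0.052,0.175]],
  [0.6,[0.05,-0.17,0.067],[0.0157,0.078,0.263]],
  [0.6,[0.07,-0.232,0.067],[0.021,0.104,0.351]],
  [0.6,[0.07,-0.232,0.067],[0.0262,0.13,0.439]],
  [0.6,[0.07,-0.232,0.067],[0.0315,0.156,0.527]],
  [0.6,[0.07,-0.232,0.067],[0.0368,0.182,0.615]],
  [0.6,[0.07,-0.232,0.067],[0.0403,0.2,0.674]],
])

```text
time_s: 8.95
ee_pos: [0.5208, -0.088, 0.3988]
tcp_rot: [3.053, 0.289, 2.103]
ft_force: [0.6, -0.2, 0.1]
grip_width: 0.405
gripper_force: 0.0
```

>>> step_arm([
  [0.6,[0,0,0],[0.0052,0.026,0.087]],
  [0.6,[0,0,0],[0.0105,0.052,0.175]],
  [0.6,[0,0,0],[0.0157,0.078,0.263]],
  [0.6,[0,0,0],[0.021,0.104,0.351]],
  [0.6,[0,0,0],[0.0262,0.13,0.439]],
  [0.6,[0,0,0],[0.0315,0.156,0.527]],
  [0.6,[0,0,0],[0.0368,0.182,0.615]],
  [0.6,[0,0,0],[0.0403,0.2,0.674]],
  [0.6,[0,0,0],[0.0403,0.2,0.674]],
  [0.6,[0,0,0],[0.0403,0.2,0.674]],
])

```text
time_s: 9.95
ee_pos: [0.5215, -0.087, 0.3991]
tcp_rot: [3.141, -0.003, -3.107]
ft_force: [0.0, -0.5, -0.8]
grip_width: 0.402
gripper_force: 0.0
```

```bash
python3 - <<'E'
from h import *
from cell import bot
s=show(bot,'top');[rel(s,'top',75,h,(.0005,-.001)) for h in(.11,.05,.013)]
E
```

```text
t 9.95 phi 75.8 off x,t,h mm [ 1.000e-01 -1.100e+00  1.091e+02] tz 0.022 F [ 0.  -0.5 -0.8] j [-0.14  0.13  0.28  1.63 -0.04  1.39  1.76] grip 0.402 0.0
top 75 0.11 [0.0006, 0.0004, 0.0018] [-0.0001, -0.0018, -0.0087]
top 75 0.05 [0.0006, 0.0004, -0.1182] [-0.0001, -0.0018, -0.0087]
top 75 0.013 [0.0006, 0.0004, -0.1922] [-0.0001, -0.0018, -0.0087]
```

>>> step_arm([
  [0.6,[0,0,-0.06],[0,0,0]],
  [0.6,[0,0,-0.118],[0,0,0]],
  [0.6,[0,0,-0.155],[0,0,0]],
  [0.6,[0,0,-0.192],[0,0,0]],
  [0.6,[0,0,-0.192],[0,0,0]],
  [0.6,[0,0,-0.192],[0,0,0]],
])

```text
time_s: 10.55
ee_pos: [0.5217, -0.0865, 0.3047]
tcp_rot: [3.141, -0.001, -3.104]
ft_force: [-0.1, 0.5, 0.3]
grip_width: 0.399
gripper_force: 0.0
```

```bash
python3 s.py top
```

```text
t 10.55 phi 75.9 off x,t,h mm [ 0.5 -0.7 14.7] tz 0.026 F [-0.1  0.5  0.3] j [-0.13  0.18  0.28  1.78 -0.05  1.19  1.77] grip 0.399 0.0
```

>>> step_arm([
  [1,[0,0,0],[0,0,0]],
  [1,[0,0,0],[0,0,0]],
  [1,[0,0,0],[0,0,0]],
  [1,[0,0,0],[0,0,0]],
  [1,[0,0,0],[0,0,0]],
  [1,[0,0,0],[0,0,0]],
  [1,[0,0,0],[0,0,0]],
])

```text
time_s: 11.25
ee_pos: [0.5225, -0.0872, 0.3051]
tcp_rot: [-3.141, 0.001, -3.104]
ft_force: [1.0, -2.4, 3.9]
grip_width: 0.13
gripper_force: 30.0
```

```bash
python3 s.py top
```

```text
t 11.25 phi 76.0 off x,t,h mm [ 1.1 -1.6 15.1] tz -0.011 F [ 1.  -2.4  3.9] j [-0.13  0.18  0.28  1.78 -0.05  1.19  1.77] grip 0.13 30.0
```

>>> step_arm([
  [1,[0,0,0],[0,0,-0.089]],
  [1,[0,0,0],[0,0,-0.178]],
  [1,[0,0,0],[0,0,-0.178]],
])

```text
time_s: 11.55
ee_pos: [0.5225, -0.0872, 0.3051]
tcp_rot: [3.142, 0.001, 2.899]
ft_force: [0.2, -3.4, 4.6]
grip_width: 0.124
gripper_force: 30.0
```

```bash
python3 s.py top
```

```text
t 11.55 phi 59.9 off x,t,h mm [ 1.1 -1.6 15.1] tz -0.032 F [ 0.2 -3.4  4.6] j [-0.15  0.18  0.31  1.78 -0.06  1.19  1.5 ] grip 0.124 30.0
```

>>> step_arm([
  [1,[0,0,0],[0,0,-0.0444]],
  [1,[0,0,0],[0,0,-0.0444]],
])

```text
time_s: 11.75
ee_pos: [0.5225, -0.0872, 0.3051]
tcp_rot: [3.141, 0.001, 2.832]
ft_force: [0.4, -3.5, 4.7]
grip_width: 0.124
gripper_force: 30.0
```

```bash
python3 s.py top
```

```text
t 11.75 phi 56.1 off x,t,h mm [ 1.1 -1.6 15.1] tz -0.023 F [ 0.4 -3.5  4.7] j [-0.16  0.18  0.32  1.78 -0.06  1.19  1.44] grip 0.124 30.0
```

>>> step_arm([
  [1,[0,0,0],[0,0,-0.0444]],
  [1,[0,0,0],[0,0,-0.0444]],
])

```text
time_s: 11.95
ee_pos: [0.5225, -0.0872, 0.3051]
tcp_rot: [3.141, 0.001, 2.763]
ft_force: [0.9, -3.1, 5.4]
grip_width: 0.125
gripper_force: 30.0
```

```bash
python3 s.py top
```

```text
t 11.95 phi 52.1 off x,t,h mm [ 1.1 -1.6 15.1] tz 0.009 F [ 0.9 -3.1  5.4] j [-0.17  0.18  0.32  1.78 -0.06  1.19  1.37] grip 0.125 30.0
```

>>> step_arm([
  [1,[0,0,0],[0,0,-0.0444]],
  [1,[0,0,0],[0,0,-0.0444]],
])

```text
time_s: 12.15
ee_pos: [0.5225, -0.0873, 0.3051]
tcp_rot: [3.141, 0.001, 2.693]
ft_force: [0.6, -4.1, 6.0]
grip_width: 0.125
gripper_force: 30.0
```

```bash
python3 s.py top
```

```text
t 12.15 phi 48.1 off x,t,h mm [ 1.1 -1.6 15.1] tz 0.005 F [ 0.6 -4.1  6. ] j [-0.17  0.18  0.33  1.78 -0.06  1.19  1.3 ] grip 0.125 30.0
```

>>> step_arm([
  [1,[0,0,0],[0,0,-0.0444]],
  [1,[0,0,0],[0,0,-0.0444]],
])

```text
time_s: 12.35
ee_pos: [0.5225, -0.0872, 0.3051]
tcp_rot: [3.141, 0.001, 2.623]
ft_force: [0.9, -4.0, 5.6]
grip_width: 0.122
gripper_force: 30.0
```

```bash
python3 s.py top
```

```text
t 12.35 phi 44.1 off x,t,h mm [ 1.1 -1.6 15.1] tz -0.011 F [ 0.9 -4.   5.6] j [-0.18  0.18  0.34  1.78 -0.07  1.19  1.23] grip 0.122 30.0
```

>>> step_arm([
  [1,[0,0,0],[0,0,-0.0333]],
  [1,[0,0,0],[0,0,-0.0333]],
])

```text
time_s: 12.55
ee_pos: [0.5225, -0.0873, 0.3051]
tcp_rot: [3.141, 0.001, 2.571]
ft_force: [-0.5, -4.7, 5.1]
grip_width: 0.125
gripper_force: 30.0
```

```bash
python3 s.py top
```

```text
t 12.55 phi 41.1 off x,t,h mm [ 1.1 -1.6 15.1] tz -0.016 F [-0.5 -4.7  5.1] j [-0.18  0.19  0.34  1.78 -0.07  1.19  1.18] grip 0.125 30.0
```

>>> step_arm([
  [1,[0,0,0],[0,0,-0.0333]],
  [1,[0,0,0],[0,0,-0.0333]],
])

```text
time_s: 12.75
ee_pos: [0.5226, -0.0872, 0.3051]
tcp_rot: [3.141, 0.001, 2.519]
ft_force: [1.1, -3.9, 6.2]
grip_width: 0.122
gripper_force: 30.0
```

```bash
python3 s.py top
```

```text
t 12.75 phi 38.1 off x,t,h mm [ 1.2 -1.6 15.1] tz -0.0 F [ 1.1 -3.9  6.2] j [-0.19  0.19  0.35  1.78 -0.07  1.19  1.13] grip 0.122 30.0
```

>>> step_arm([
  [1,[0,0,0],[0,0,-0.0333]],
  [1,[0,0,0],[0,0,-0.0333]],
])

```text
time_s: 12.95
ee_pos: [0.5226, -0.0873, 0.3051]
tcp_rot: [3.141, 0.001, 2.467]
ft_force: [0.0, -3.5, 5.3]
grip_width: 0.127
gripper_force: 30.0
```

```bash
python3 s.py top
```

```text
t 12.95 phi 35.2 off x,t,h mm [ 1.1 -1.6 15.1] tz 0.083 F [ 0.  -3.5  5.3] j [-0.19  0.19  0.35  1.78 -0.07  1.19  1.08] grip 0.127 30.0
```

>>> step_arm([
  [1,[0,0,0],[0,0,-0.0333]],
  [1,[0,0,0],[0,0,-0.0333]],
])

```text
time_s: 13.15
ee_pos: [0.5225, -0.0872, 0.3051]
tcp_rot: [3.141, 0.001, 2.415]
ft_force: [0.8, -3.9, 4.7]
grip_width: 0.127
gripper_force: 30.0
```

```bash
python3 s.py top
```

```text
t 13.15 phi 32.2 off x,t,h mm [ 1.1 -1.6 15.1] tz 0.244 F [ 0.8 -3.9  4.7] j [-0.2   0.19  0.36  1.78 -0.07  1.19  1.03] grip 0.127 30.0
```

>>> step_arm([
  [1,[0,0,0],[0,0,-0.0333]],
  [1,[0,0,0],[0,0,-0.0333]],
])

```text
time_s: 13.35
ee_pos: [0.5225, -0.0873, 0.3051]
tcp_rot: [3.141, 0.001, 2.363]
ft_force: [-0.4, -4.5, 5.8]
grip_width: 0.126
gripper_force: 30.0
```

```bash
python3 s.py top
```

```text
t 13.35 phi 29.2 off x,t,h mm [ 1.1 -1.6 15.1] tz 0.209 F [-0.4 -4.5  5.8] j [-0.2   0.19  0.37  1.78 -0.07  1.19  0.98] grip 0.126 30.0
```

>>> step_arm([
  [1,[0,0,0],[0,0,-0.0333]],
  [1,[0,0,0],[0,0,-0.0333]],
])

```text
time_s: 13.55
ee_pos: [0.5225, -0.0873, 0.3051]
tcp_rot: [3.141, 0.001, 2.311]
ft_force: [-0.0, -3.8, 5.7]
grip_width: 0.13
gripper_force: 30.0
```

```bash
python3 s.py top
```

```text
t 13.55 phi 26.2 off x,t,h mm [ 1.1 -1.6 15.1] tz 0.289 F [-0.  -3.8  5.7] j [-0.21  0.19  0.37  1.78 -0.07  1.19  0.92] grip 0.13 30.0
```

>>> step_arm([
  [1,[0,0,0],[0,0,-0.0333]],
  [1,[0,0,0],[0,0,-0.0333]],
])

```text
time_s: 13.75
ee_pos: [0.5225, -0.0873, 0.3051]
tcp_rot: [3.141, 0.001, 2.258]
ft_force: [0.7, -5.1, 5.7]
grip_width: 0.128
gripper_force: 30.0
```

```bash
python3 s.py top
```

```text
t 13.75 phi 23.2 off x,t,h mm [ 1.1 -1.6 15.1] tz 0.24 F [ 0.7 -5.1  5.7] j [-0.21  0.19  0.38  1.78 -0.07  1.19  0.87] grip 0.128 30.0
```

>>> step_arm([
  [1,[0,0,0],[0,0,-0.08]],
  [1,[0,0,0],[0,0,-0.16]],
  [1,[0,0,0],[0,0,-0.24]],
  [1,[0,0,0],[0,0,-0.32]],
  [1,[0,0,0],[0,0,-0.4]],
  [1,[0,0,0],[0,0,-0.48]],
  [1,[0,0,0],[0,0,-0.56]],
  [1,[0,0,0],[0,0,-0.64]],
  [1,[0,0,0],[0,0,-0.72]],
  [1,[0,0,0],[0,0,-0.8]],
  [1,[0,0,0],[0,0,-0.88]],
  [1,[0,0,0],[0,0,-0.95]],
  [1,[0,0,0],[0,0,-0.95]],
])

```text
time_s: 15.05
ee_pos: [0.5224, -0.0873, 0.3051]
tcp_rot: [3.139, -0.001, 0.764]
ft_force: [0.3, -4.4, 5.0]
grip_width: 0.128
gripper_force: 30.0
```

```bash
python3 s.py top
```

```text
t 15.05 phi -62.4 off x,t,h mm [ 1.  -1.6 15.1] tz 0.139 F [ 0.3 -4.4  5. ] j [-0.36  0.2   0.55  1.79 -0.11  1.19 -0.58] grip 0.128 30.0
```

>>> step_arm([
  [1,[0,0,0],[0,0,-0.08]],
  [1,[0,0,0],[0,0,-0.16]],
  [1,[0,0,0],[0,0,-0.24]],
  [1,[0,0,0],[0,0,-0.32]],
  [1,[0,0,0],[0,0,-0.4]],
  [1,[0,0,0],[0,0,-0.48]],
  [1,[0,0,0],[0,0,-0.56]],
  [1,[0,0,0],[0,0,-0.64]],
  [1,[0,0,0],[0,0,-0.72]],
  [1,[0,0,0],[0,0,-0.8]],
  [1,[0,0,0],[0,0,-0.88]],
  [1,[0,0,0],[0,0,-0.95]],
  [1,[0,0,0],[0,0,-0.95]],
  [1,[0,0,0],[0,0,-0.95]],
])

```text
time_s: 16.45
ee_pos: [0.5224, -0.0872, 0.3051]
tcp_rot: [3.141, -0.002, -0.725]
ft_force: [-0.2, -4.1, 6.3]
grip_width: 0.126
gripper_force: 30.0
```

```bash
python3 s.py top
```

```text
t 16.45 phi -147.7 off x,t,h mm [ 1.  -1.5 15.1] tz 0.177 F [-0.2 -4.1  6.3] j [-0.53  0.22  0.76  1.79 -0.16  1.19 -2.02] grip 0.126 30.0
```

>>> step_arm([
  [0.6,[0,0,0],[0,0,0]],
  [0.6,[0,0,0],[0,0,0]],
  [0.6,[0,0,0],[0,0,0]],
  [0.6,[0,0,0],[0,0,0]],
  [0.6,[0,0,0.05],[0,0,0]],
  [0.6,[0,0,0.12],[0,0,0]],
  [0.6,[0,0,0.19],[0,0,0]],
  [0.6,[0,0,0.19],[0,0,0]],
  [0.6,[0,0,0.19],[0,0,0]],
])

```text
time_s: 17.35
ee_pos: [0.5223, -0.0863, 0.3998]
tcp_rot: [-3.141, -0.001, -0.729]
ft_force: [-0.4, 0.5, -0.1]
grip_width: 0.4
gripper_force: 0.0
```

```bash
python3 v.py top w4; python3 - <<'E'
from h import *
from cell import bot
s=show(bot,'right');[rel(s,'right',p,.11) for p in (76,-104)]
E
```

```text
t 17.35 phi -147.9 off x,t,h mm [  1.1  -0.6 109.8] tz 0.002 F [-0.4  0.5 -0.1] j [-0.56  0.15  0.77  1.64 -0.11  1.39 -2.08] grip 0.4 0.0
crop uv: head,axis,-x,+y,+x [[378.0, 362.0], [378.0, 302.0], [481.0, 364.0], [314.0, 400.0], [273.0, 239.0]]
t 17.4 phi -151.5 off x,t,h mm [  0.6 119.1  76.9] tz -0.092 F [-0.3  0.6  0. ] j [-0.56  0.15  0.77  1.64 -0.11  1.39 -2.08] grip 0.401 0.0
right 76 0.11 [0.0656, -0.2303, -0.0618] [0.0423, 0.4217, -1.4692]
right -104 0.11 [0.0656, -0.2303, -0.0618] [0.3402, -0.0346, 0.4768]
```

View pics/w4.png

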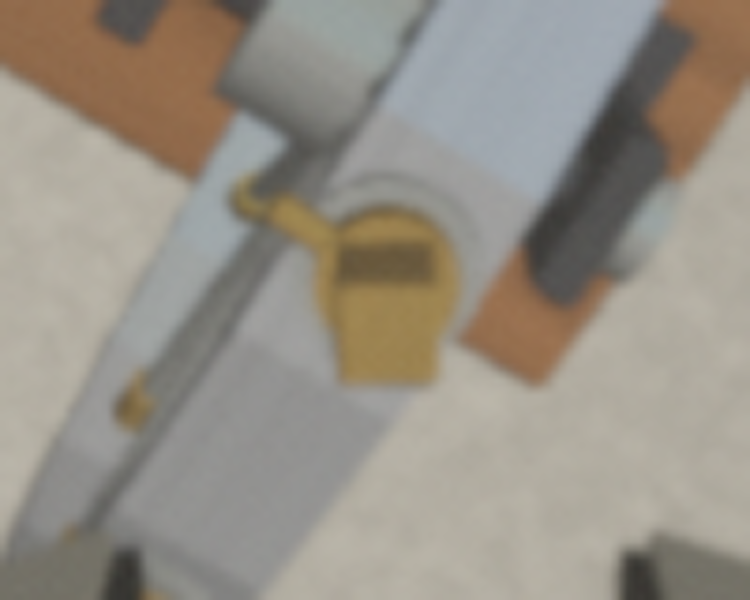

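The top pointer, tip at (275,210) against expected (273,239) for +x, has direction 30° against 31°, so two quarter turns. Now over to the right nipple.

>>> step_arm([
  [0.6,[0.02,-0.06,0],[0.049,-0.005,0.068]],
  [0.6,[0.04,-0.12,0],[0.097,-0.01,0.136]],
  [0.6,[0.05,-0.18,0],[0.146,-0.015,0.204]],
  [0.6,[0.066,-0.23,-0.03],[0.194,-0.02,0.272]],
  [0.6,[0.066,-0.23,-0.062],[0.243,-0.025,0.341]],
  [0.6,[0.066,-0.23,-0.062],[0.291,-0.03,0.409]],
  [0.6,[0.066,-0.23,-0.062],[0.34,-0.035,0.477]],
  [0.6,[0.066,-0.23,-0.062],[0.34,-0.035,0.477]],
])

```text
time_s: 18.2
ee_pos: [0.5542, -0.2027, 0.364]
tcp_rot: [-2.627, 0.127, 0.068]
ft_force: [-0.6, 0.3, -0.6]
grip_width: 0.401
gripper_force: 0.0
```

>>> step_arm([
  [0.6,[0,0,0],[0.0126,-0.0432,0.0779]],
  [0.6,[0,0,0],[0.0251,-0.0864,0.1559]],
  [0.6,[0,0,0],[0.0377,-0.1296,0.2338]],
  [0.6,[0,0,0],[0.0502,-0.1728,0.3118]],
  [0.6,[0,0,0],[0.0628,-0.216,0.3897]],
  [0.6,[0,0,0],[0.0753,-0.2593,0.4676]],
  [0.6,[0,0,0],[0.0879,-0.3025,0.5456]],
  [0.6,[0,0,0],[0.1004,-0.3457,0.6235]],
  [0.6,[0,0,0],[0.113,-0.3889,0.7015]],
  [0.6,[0,0,0],[0.1256,-0.4321,0.7794]],
  [0.6,[0,0,0],[0.1395,-0.4801,0.866]],
  [0.6,[0,0,0],[0.1395,-0.4801,0.866]],
])

```text
time_s: 19.4
ee_pos: [0.5549, -0.2006, 0.3681]
tcp_rot: [-3.002, -0.507, 1.573]
ft_force: [0.1, -0.1, 0.4]
grip_width: 0.402
gripper_force: 0.0
```

```bash
python3 s.py right
```

```text
t 19.4 phi -14.0 off x,t,h mm [  0.5   0.6 110. ] tz -0.034 F [ 0.1 -0.1  0.4] j [ 0.33  0.53  0.29  1.27 -0.47  1.77  0.66] grip 0.402 0.0
```

>>> step_arm([
  [0.6,[0,0,0],[0.0126,-0.0432,0.0779]],
  [0.6,[0,0,0],[0.0251,-0.0864,0.1559]],
  [0.6,[0,0,0],[0.0377,-0.1296,0.2338]],
  [0.6,[0,0,0],[0.0502,-0.1728,0.3118]],
  [0.6,[0,0,0],[0.0628,-0.216,0.3897]],
  [0.6,[0,0,0],[0.0753,-0.2593,0.4676]],
  [0.6,[0,0,0],[0.0879,-0.3025,0.5456]],
  [0.6,[0,0,0],[0.1004,-0.3457,0.6235]],
  [0.6,[0,0,0],[0.113,-0.3889,0.7015]],
  [0.6,[0,0,0],[0.1256,-0.4321,0.7794]],
  [0.6,[0,0,0],[0.1395,-0.4801,0.866]],
  [0.6,[0,0,0],[0.1395,-0.4801,0.866]],
])

```text
time_s: 20.6
ee_pos: [0.5549, -0.2009, 0.3681]
tcp_rot: [2.632, -0.124, -3.073]
ft_force: [-0.3, 0.8, 0.3]
grip_width: 0.403
gripper_force: 0.0
```

```bash
python3 v.py right w5
```

```text
t 20.6 phi 75.8 off x,t,h mm [  0.5   0.3 110.2] tz 0.016 F [-0.3  0.8  0.3] j [ 0.53  0.52 -0.02  1.26 -0.35  1.74  2.13] grip 0.403 0.0
crop uv: head,axis,-x,+y,+x [[380.0, 364.0], [379.0, 307.0], [349.0, 191.0], [498.0, 278.0], [409.0, 419.0]]
```

View pics/w5.png

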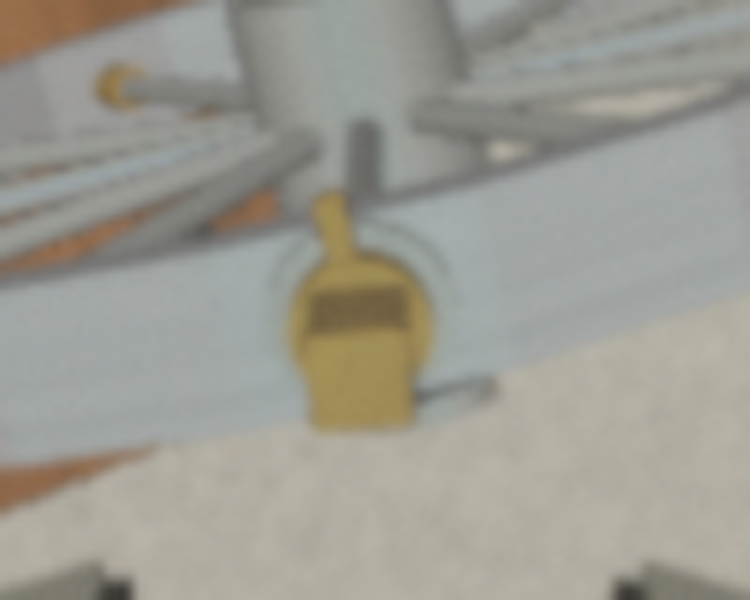

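Right head's end face is centred at (361,380), about +1.3 mm in x and −2.5 mm along the rim from the model. It is aligned with the fingers. Descend.

```bash
python3 - <<'E'
from h import *
from cell import bot
s=show(bot,'right');[rel(s,'right',76,h,(.0013,-.0024)) for h in(.05,.0145)];print(frame('right')[0])
E
```

```text
t 20.65 phi 75.6 off x,t,h mm [  0.5   0.2 110.3] tz -0.033 F [-0.5 -0.4 -0.6] j [ 0.53  0.52 -0.01  1.26 -0.35  1.74  2.12] grip 0.399 0.0
right 76 0.05 [-0.014, 0.0539, -0.107] [0.0008, -0.0028, 0.0028]
right 76 0.0145 [-0.0239, 0.088, -0.1685] [0.0008, -0.0028, 0.0028]
[ 0.13949555 -0.48014684  0.8660254 ]
```

>>> step_arm([
  [0.6,[-0.007,0.027,-0.054],[0,0,0]],
  [0.6,[-0.014,0.054,-0.107],[0,0,0]],
  [0.6,[-0.019,0.071,-0.138],[0,0,0]],
  [0.6,[-0.024,0.088,-0.169],[0,0,0]],
  [0.6,[-0.024,0.088,-0.169],[0,0,0]],
  [0.6,[-0.024,0.088,-0.169],[0,0,0]],
])

```text
time_s: 21.25
ee_pos: [0.5431, -0.1574, 0.2842]
tcp_rot: [2.632, -0.125, -3.074]
ft_force: [0.4, -0.2, 0.6]
grip_width: 0.403
gripper_force: 0.0
```

```bash
python3 s.py right
```

```text
t 21.25 phi 75.8 off x,t,h mm [ 1.3 -2.6 15. ] tz 0.025 F [ 0.4 -0.2  0.6] j [ 0.49  0.51 -0.03  1.47 -0.36  1.54  2.15] grip 0.403 0.0
```

>>> step_arm([
  [1,[0,0,0],[0,0,0]],
  [1,[0,0,0],[0,0,0]],
  [1,[0,0,0],[0,0,0]],
  [1,[0,0,0],[0,0,0]],
  [1,[0,0,0],[0,0,0]],
  [1,[0,0,0],[0,0,0]],
  [1,[0,0,0],[0,0,0]],
])

```text
time_s: 21.95
ee_pos: [0.5437, -0.1567, 0.2851]
tcp_rot: [2.63, -0.121, -3.07]
ft_force: [1.6, 2.5, 5.7]
grip_width: 0.127
gripper_force: 30.0
```

```bash
python3 s.py right
```

```text
t 21.95 phi 76.1 off x,t,h mm [ 2.1 -1.7 15.4] tz -0.054 F [1.6 2.5 5.7] j [ 0.49  0.51 -0.03  1.47 -0.36  1.54  2.15] grip 0.127 30.0
```

Turn: −n per degree = (-0.00155, 0.00533, -0.00962). First 16°, then 4° steps.

>>> step_arm([
  [1,[0,0,0],[-0.0124,0.0427,-0.077]],
  [1,[0,0,0],[-0.0248,0.0854,-0.154]],
  [1,[0,0,0],[-0.0248,0.0854,-0.154]],
])

```text
time_s: 22.25
ee_pos: [0.5437, -0.1569, 0.285]
tcp_rot: [2.678, -0.254, 2.96]
ft_force: [1.2, 1.5, 6.1]
grip_width: 0.125
gripper_force: 30.0
```

```bash
python3 s.py right
```

```text
t 22.25 phi 59.9 off x,t,h mm [ 2.  -2.  15.4] tz -0.046 F [1.2 1.5 6.1] j [ 0.45  0.51  0.02  1.47 -0.38  1.54  1.89] grip 0.125 30.0
```

>>> step_arm([
  [1,[0,0,0],[-0.0062,0.0213,-0.0385]],
  [1,[0,0,0],[-0.0062,0.0213,-0.0385]],
])

```text
time_s: 22.45
ee_pos: [0.5436, -0.157, 0.2849]
tcp_rot: [2.694, -0.283, 2.897]
ft_force: [1.4, 0.9, 6.0]
grip_width: 0.126
gripper_force: 30.0
```

```bash
python3 s.py right
```

```text
t 22.45 phi 56.1 off x,t,h mm [ 1.9 -2.1 15.4] tz -0.049 F [1.4 0.9 6. ] j [ 0.45  0.51  0.04  1.47 -0.39  1.54  1.83] grip 0.126 30.0
```

>>> step_arm([
  [1,[0,0,0],[-0.0062,0.0213,-0.0385]],
  [1,[0,0,0],[-0.0062,0.0213,-0.0385]],
])

```text
time_s: 22.65
ee_pos: [0.5436, -0.1571, 0.2849]
tcp_rot: [2.714, -0.313, 2.831]
ft_force: [1.0, 2.1, 5.5]
grip_width: 0.126
gripper_force: 30.0
```

```bash
python3 s.py right
```

```text
t 22.65 phi 52.1 off x,t,h mm [ 1.9 -2.1 15.4] tz 0.015 F [1.  2.1 5.5] j [ 0.44  0.51  0.05  1.47 -0.39  1.55  1.76] grip 0.126 30.0
```

>>> step_arm([
  [1,[0,0,0],[-0.0062,0.0213,-0.0385]],
  [1,[0,0,0],[-0.0062,0.0213,-0.0385]],
])

```text
time_s: 22.85
ee_pos: [0.5436, -0.1571, 0.2848]
tcp_rot: [2.735, -0.341, 2.764]
ft_force: [0.6, 0.8, 5.8]
grip_width: 0.122
gripper_force: 30.0
```

```bash
python3 s.py right
```

```text
t 22.85 phi 48.1 off x,t,h mm [ 1.8 -2.2 15.4] tz 0.244 F [0.6 0.8 5.8] j [ 0.43  0.51  0.06  1.47 -0.4   1.55  1.7 ] grip 0.122 30.0
```

>>> step_arm([
  [1,[0,0,0],[-0.0062,0.0213,-0.0385]],
  [1,[0,0,0],[-0.0062,0.0213,-0.0385]],
])

```text
time_s: 23.05
ee_pos: [0.5435, -0.1572, 0.2848]
tcp_rot: [2.759, -0.368, 2.695]
ft_force: [1.1, 1.4, 5.4]
grip_width: 0.127
gripper_force: 30.0
```

```bash
python3 s.py right
```

```text
t 23.05 phi 44.1 off x,t,h mm [ 1.8 -2.2 15.5] tz 0.22 F [1.1 1.4 5.4] j [ 0.42  0.51  0.08  1.47 -0.4   1.55  1.63] grip 0.127 30.0
```

>>> step_arm([
  [1,[0,0,0],[-0.0062,0.0213,-0.0385]],
  [1,[0,0,0],[-0.0062,0.0213,-0.0385]],
])

```text
time_s: 23.25
ee_pos: [0.5435, -0.1572, 0.2848]
tcp_rot: [2.785, -0.393, 2.625]
ft_force: [0.5, 0.8, 3.9]
grip_width: 0.126
gripper_force: 30.0
```

```bash
python3 s.py right
```

```text
t 23.25 phi 40.1 off x,t,h mm [ 1.7 -2.3 15.4] tz 0.23 F [0.5 0.8 3.9] j [ 0.41  0.51  0.09  1.47 -0.41  1.55  1.57] grip 0.126 30.0
```

>>> step_arm([
  [1,[0,0,0],[-0.0106,0.0366,-0.066]],
  [1,[0,0,0],[-0.0213,0.0732,-0.132]],
  [1,[0,0,0],[-0.0319,0.1098,-0.198]],
  [1,[0,0,0],[-0.0425,0.1464,-0.264]],
  [1,[0,0,0],[-0.0532,0.183,-0.33]],
  [1,[0,0,0],[-0.0638,0.2196,-0.396]],
  [1,[0,0,0],[-0.0744,0.2561,-0.4619]],
  [1,[0,0,0],[-0.0851,0.2927,-0.5279]],
  [1,[0,0,0],[-0.0957,0.3293,-0.5939]],
  [1,[0,0,0],[-0.1063,0.3659,-0.6599]],
  [1,[0,0,0],[-0.117,0.4025,-0.7259]],
  [1,[0,0,0],[-0.1276,0.4391,-0.7919]],
  [1,[0,0,0],[-0.1276,0.4391,-0.7919]],
  [1,[0,0,0],[-0.1276,0.4391,-0.7919]],
])

```text
time_s: 24.65
ee_pos: [0.5422, -0.1576, 0.2848]
tcp_rot: [-2.77, -0.38, 1.045]
ft_force: [-3.0, 1.3, 5.3]
grip_width: 0.131
gripper_force: 30.0
```

```bash
python3 s.py right
```

```text
t 24.65 phi -42.2 off x,t,h mm [ 0.4 -2.3 15.4] tz 0.121 F [-3.   1.3  5.3] j [ 0.22  0.53  0.37  1.48 -0.52  1.59  0.23] grip 0.131 30.0
```

>>> step_arm([
  [0.6,[0,0,0],[0,0,0]],
  [0.6,[0,0,0],[0,0,0]],
  [0.6,[0,0,0],[0,0,0]],
  [0.6,[0,0,0],[0,0,0]],
  [0.6,[0.007,-0.024,0.043],[0,0,0]],
  [0.6,[0.017,-0.058,0.104],[0,0,0]],
  [0.6,[0.027,-0.093,0.168],[0,0,0]],
  [0.6,[0.027,-0.093,0.168],[0,0,0]],
  [0.6,[0.027,-0.093,0.168],[0,0,0]],
])

```text
time_s: 25.55
ee_pos: [0.5567, -0.2047, 0.3681]
tcp_rot: [-2.772, -0.38, 1.042]
ft_force: [-0.1, 0.3, -1.1]
grip_width: 0.397
gripper_force: 0.0
```

```bash
python3 v.py right w6
```

```text
t 25.55 phi -42.3 off x,t,h mm [  1.2  -3.3 112.1] tz -0.025 F [-0.1  0.3 -1.1] j [ 0.28  0.55  0.39  1.27 -0.51  1.79  0.2 ] grip 0.397 0.0
crop uv: head,axis,-x,+y,+x [[377.0, 357.0], [379.0, 301.0], [291.0, 380.0], [296.0, 214.0], [470.0, 221.0]]
```

View pics/w6.png

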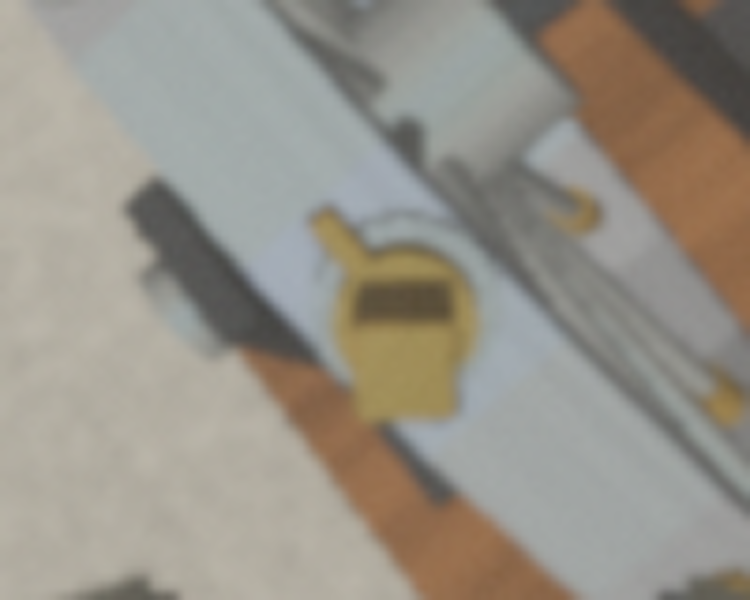

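The right pointer, tip at (320,217) from collar centre (407,315), is at 48° against an expected 46°, so it points to +y. The gripper is clear, so I hand in.

```bash
python3 -c "
from cell import bot
print(bot.close_job())"
```

```text
the job is handed in; nothing more can be done
None
```

I tightened the three nipples in order: left one quarter turn, top two and right one. The wrist camera showed each pointer within about 2° of its mark. I let go, left the gripper clear of the wheel, and handed the job in at about 26 s.

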